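# Load the pod brewer and latch its handle

### The arm

A 6-joint arm with a two-finger parallel gripper is mounted at the origin on the work surface. World frame = base frame: x ahead of the robot, y to its left, z up, the work surface at z = 0. Lengths are in m, angles in rad, forces in N, time in s.
With the tool pointing down it reaches from about 0.3 to 0.775 m from the base axis. Payload 14.6 kg.
Tool frame: the origin (TCP) lies at the very end of the fingers, on their centre line; the grasp point (between the pads) lies 19 mm behind it; z points along the fingers, y is the line along which they close (so a half turn about z gives the same grasp; the last joint's range is limited). The gripper opens to 94 mm and grips with 3 to 60 N. Pads are 16 mm wide; open, the fingers measure 119 mm over their backs; the gripper's body (75 mm by 177 mm) begins 78 mm behind the grasp point.
Start: joints at [1.092, 0.3, 1.521, -0, 1.321, -0.067], TCP at [0.22, 0.504, 0.205] pointing down, gripper open.
Joint ranges: [-3.03, 3.03], [-0.79, 2.21], [0.23, 2.52], [-1.04, 4.18], [0, 3.07], [-2.55, 2.55]. Speed limits (rad/s): [2.22, 2.22, 2.57, 3.14, 3.14, 3.14].

### API

Orientations are given as [roll, pitch, yaw] about the fixed x, y, z axes, in that order (R = Rz(yaw) Ry(pitch) Rx(roll)).
In Python, from station import ctrl gives the robot as it stands. The module is installed in compiled form; this text tells all that it offers.
- The arm moves only by the tool step_arm, never from a script. Its argument "deltas" is a list of rows, each an object with "dp": the shift along the tool's x, y, z scaled (see below), a list of three; "twist": the turn about the tool's z scaled (see below). In form: [{"dp": [tx, ty, tz], "twist": twist}, ...]. A call has 1 to 12 rows; each row shifts and turns the commanded pose from where the row before left it, along the tool's axes as they then stand; what a row does not reach is not made up. The controller multiplies each number of a shift by 0.04 m and each number of a turn by 4 degrees. A row lasts 1/10 s, in which the tool goes at most 50 mm and 8.59 degrees, less where a joint would pass 70% of its speed; a pose out of reach is approached as far as the arm can. A call with a number of a shift or a turn outside -1 to 1 is refused whole. A call with a gripper value outside its range is refused whole. "gripper" is the opening, from -1 (shut) to 1 (fully open), set as the call begins (left out, the last holds). The fingers move at their own pace and stop on an object; "squeeze" is the grip in N (left out, the last holds). Time passes only in rows, so rows that do not move let the fingers close. It gives the time, the measured TCP pose, the force, the opening and the grip force at its end, in the units of the state.
- ctrl.get_obs(): the state, without advancing time (a new reading comes with each control period).
- ctrl.camera(name): name is "scene" or "top"; returns (picture, depth): 384x512x3 uint8, red, green, blue; 384x512 float32, m along the optical axis (not along the pixel's ray), 0 where there is no reading.
- ctrl.get_calibration(name): a dict with "fx", "fy", "cx", "cy" (pixels), "world_to_cam" (4x4, takes a point from world to camera coordinates). Camera axes: x right, y down, z forward; pixel columns grow to the right and rows downward; lengths in m; the calibration is good to about 2 mm. A picture is of the moment at which its call begins. get_calibration takes no time and is no camera call.
- ctrl.hand_in(): hands the job in; it is judged then, once.
Trained networks look in the newest picture that a camera, given by its name, has taken for a name from the list of things; names that differ only in an ending like _2 or _b are one class to them, and where a whole thing is asked for, a point or a joint stands for the part that bears it (a point fixed in the world has none). Each returns a list of dicts, best first, with "conf" (0 to 1); they miss things now and then, are a little off and sometimes report something else, mostly with a low value. They report only what shows in the picture. A call takes as long as a camera call. They do not tell look-alikes from the thing itself.
- ctrl.spot_in(camera, label): "rect" ([left, top, right, bottom] as shares, 0 to 1, of the picture: columns of its width, rows of its height, round what is visible of it).
- ctrl.cut_out(camera, label): "pixels" (384x512 bool, what is visible of it) and "rect" ([left, top, right, bottom] as shares, 0 to 1, of the picture: columns of its width, rows of its height, round what is visible of it).
The state is a dict: "time_s": time; "qpos": joint angles; "joint_vel": joint speeds; "tau": joint torques, N m; "ee_pos": TCP position; "eef_rot": TCP orientation; "force": force on the tool from outside, world axes, zero at the start; "moment": the same for the moment, N m; "grip_width": finger opening in m; "grip_force": force on a finger pad.
Only numpy, scipy, OpenCV 4.12 (cv2) and the standard library are available. Lean on these libraries where they do the work, as an engineer would, in place of code of your own. Each camera call takes 0.05 s, during which the arm holds its last target. There are 200 camera calls.

### The job

Lift the one pod that hangs in the upper tier of the wire stand up out of its ring and seat it upright and fully down in the brewer's open pod holder. Then swing the brewer's handle over and press it down, firmly but without forcing it, until its tongue snaps in under the catch on the front and stays there. Leave the other pods, the cup, the jars, the can and the cookie cutters where they are.

Things in the scene. Friction and masses are not known exactly. Their poses are not given: they have to be found in the camera images.
- brewer: Compact black pod brewer, 290 mm deep, 150 wide, 200 high; it does not move. Origin: centre of its underside; the front (spout, drip tray, catch) faces its -x, z up. Pod bay in the head, open to above: x -90 to -10 mm, 126 wide, floor at z 160, walls up to z 182. Finger pressure of more than 50 N on any part of it is forcing it.
- pod_holder (a point): Centre of the mouth of the pod holder, a round collar 53 mm outside, 49 inside, 48 deep, 15 mm proud of the bay's floor, at (-50, 0, 175) mm in the brewer's frame. A seated pod's rim rests on the collar at this height, so its origin is 36 mm below this point. Axes as the brewer's.
- handle_pivot (a point): Middle of the hinge axis of the handle, at (18, 0, 185) mm in the brewer's frame; the axis runs along the brewer's y; axes as the brewer's. The handle carries the black lid of the bay (108 mm long from the axis, 124 wide, up to 25 thick, underside level with the pivot when h = 0), which stands open with it. A sprung rubber strip 12 mm high along the bay's front edge meets the lid.
- handle_bar (a point): Middle of the cross bar of the U-shaped aluminium handle: round, 12 mm thick, 132 long along the brewer's y, an arm at each end. Seen from the pivot, in the brewer's x and z, it lies at x = -140 cos h - 5 sin h, z = 140 sin h - 5 cos h mm: open it stands above the end of the lid; closed it lies in front of the head, its top 4 mm above the head's front wall and 32 mm ahead of the lid.
- handle (a joint): Handle angle h, rad: 0 level, 1.7 to 1.95 open at the start. Friction (about 1.5 N at the bar) holds it where it is left down to h = 0.1; from there a sprung bumper pushes the lid back up. Going down, the J-shaped steel tongue under the bar's middle (24 mm wide, 26 mm below the bar's centre) passes the catch. Latched it stays below 0.06; not latched it springs back above 0.08.
- catch_bolt (a point): The place of the catch on the head's front, (-126, 0, 163) mm in the brewer's frame. Its plate is screwed on in slots, so the real catch sits up to 6 mm higher or lower: the bar clicks in somewhere from h = 0.06 to -0.04, which must be felt. It takes 10 to 22 N straight down on the bar; 1 to 2 mm below the click the tongue lands on a hard ledge. The bolt is 26 mm wide.
- pod: The pod to load: white plastic cup, 46 mm wide at the top, 37 at the bottom, 36 tall, under a flat rim 60 mm across and 5 thick with a foil lid (41 tall in all). Origin: centre of its underside. It hangs by the rim in an upper ring of the stand; the ring is only 56 mm outside, so the rim can be pinched from above with the fingers down on both sides of the ring.
- podstand: Fixed round steel wire stand, foot 156 mm across, centre post 172 high. Origin: centre of the foot's underside. Two tiers of three rings (3.6 mm wire), ring centres 62 mm from the post, upper tier at z 130, lower at z 65 and turned by 60 degrees. The pod to load hangs in the upper ring on the stand's own +x, its underside 96 mm high; the other upper rings are empty.
- low_pod1: A pod like the other in the lower tier of the stand; stays there.
- low_pod2: Another pod in the lower tier; stays there.
- cup: White espresso cup, 60 mm wide, 55 high, on the drip tray under the spout; stays there. Origin: underside centre.
- sprinkles: Small clear jar with white cap, 38 mm wide, 75 high; stays. Origin: underside centre.
- star_cutter: Star-shaped steel cookie cutter, 64 mm across, 22 high; stays. Origin: underside centre.
- hex_cutter: Six-sided steel cookie cutter, 52 mm across, 22 high; stays. Origin: underside centre.
- mason_jar: Glass jar with a brass lid, 90 mm wide, 150 high; stays. Origin: underside centre.
- milk_can: Tin can, 100 mm wide, 140 high; stays. Origin: underside centre.
Mind the look-alikes: they are no part of the job. Leave any black, orange or red look-alike of the pod alone.

How it is judged:
By the outcome, as a careful person would: the job done as asked, in the order asked, and still so for the second after the job is handed in, with the robot touching nothing.
It also fails if it takes over 64 s, if anything falls off the work surface, if the arm or the gripper's body presses on something with over 40 N, if the wrist force passes 120 N, or if a joint passes its speed limit or range.

## Working session

There is one attempt and no reset: what is moved stays moved. The work goes in short steps, Python scripts to look and compute and a tool call to move; the robot and the scene stay as the last step left them, time stands still between calls to the robot, and variables do not carry over. Pictures are saved under pics/ and viewed, at most 10 in all, crops included, and the job is handed in when it is done.

Besides the shell and the picture viewer there is one more tool, called after ">>>" in YAML: its name, and indented under it one key for each argument. step_arm: Moves the arm, as the interface text tells. Its arguments: {"type":"object","properties":{"deltas":{"type":"array"},"gripper":{"type":"number"},"squeeze":{"type":"number"}},"required":["deltas"]}

```bash
mkdir -p pics; cat > h.py <<'E'
import numpy as np, cv2
from station import ctrl
def cam(n):
    im,d=ctrl.camera(n); return im,d,ctrl.get_calibration(n)
def pts(d,c,m=None):
    v,u=np.nonzero((d>0) if m is None else (m&(d>0)))
    z=d[v,u]; P=np.c_[(u-c['cx'])/c['fx']*z,(v-c['cy'])/c['fy']*z,z]
    T=np.linalg.inv(np.array(c['world_to_cam'])); return P@T[:3,:3].T+T[:3,3],u,v
def proj(p,c):
    q=np.array(c['world_to_cam'])@np.r_[p,1]; return q[0]/q[2]*c['fx']+c['cx'],q[1]/q[2]*c['fy']+c['cy']
E
python3 - <<'E'
from h import *
for n in('scene','top'):
    im,d,c=cam(n); cv2.imwrite(f'pics/{n}0.png',cv2.cvtColor(im,cv2.COLOR_RGB2BGR)); np.savez(f'{n}0.npz',im=im,d=d)
    print(n,c['fx'],np.round(np.linalg.inv(np.array(c['world_to_cam'])),3).tolist())
    for l in('brewer','pod','podstand','handle'):
        for r in ctrl.cut_out(n,l)[:5]:
            P,u,v=pts(d,c,r['pixels']); print(n,l,round(r['conf'],2),np.round(np.array(r['rect'])*[512,384,512,384]),np.round(np.median(P,0),3),np.round(P.min(0),3),np.round(P.max(0),3))
print(ctrl.get_obs())
E
```

```text
scene 379.7404176913269 [[-0.493, 0.566, -0.661, 1.36], [0.87, 0.315, -0.379, 0.443], [-0.006, -0.762, -0.648, 0.917], [0.0, 0.0, 0.0, 1.0]]
scene brewer 0.82 [136. 129. 222. 241.] [ 0.663 -0.188  0.169] [ 0.232 -0.673 -0.003] [ 0.76  -0.135  0.34 ]
scene pod 0.75 [311. 204. 329. 223.] [0.52  0.228 0.138] [ 0.395  0.195 -0.002] [0.58  0.251 0.173]
scene pod 0.58 [341. 213. 358. 232.] [0.428 0.299 0.042] [ 0.341  0.26  -0.003] [0.452 0.328 0.047]
scene pod 0.48 [284. 198. 298. 214.] [0.443 0.101 0.041] [ 0.404  0.07  -0.   ] [0.465 0.128 0.047]
scene podstand 0.68 [133. 129. 222. 240.] [ 0.664 -0.188  0.168] [ 0.232 -0.673 -0.003] [ 0.76  -0.135  0.34 ]
scene podstand 0.62 [289. 213. 341. 271.] [0.58  0.243 0.011] [ 0.454  0.154 -0.003] [0.656 0.313 0.173]
scene handle 0.8 [141. 131. 203. 177.] [ 0.655 -0.216  0.264] [ 0.228 -0.701 -0.004] [ 0.67  -0.135  0.34 ]
top 458.3584339239066 [[0.02, -0.998, 0.067, 0.481], [-1.0, -0.02, -0.008, 0.009], [0.009, -0.067, -0.998, 1.634], [0.0, 0.0, 0.0, 1.0]]
top brewer 0.77 [304. 133. 365. 225.] [ 0.619 -0.223  0.181] [ 0.462 -0.369 -0.007] [ 0.7
[... 989 characters left out ...]
 -0.007] [ 0.798 -0.138  0.344]
{'time_s': 0.5, 'qpos': array([ 1.09237086e+00,  2.99914265e-01,  1.52103110e+00, -2.54879937e-06,
        1.32068961e+00, -6.66411573e-02]), 'joint_vel': array([ 0.00114451,  0.00136374, -0.00098769, -0.00088991, -0.00102255,
       -0.00130206]), 'tau': array([ 5.97517760e-05, -5.31349111e+01, -3.52739167e+01,  7.08277035e-02,
        2.14179384e-02,  2.91790698e-06]), 'ee_pos': array([0.22014948, 0.50399589, 0.20542459]), 'eef_rot': array([-3.14155026e+00, -3.54406183e-07,  2.72980898e+00]), 'force': array([ 0.14669023, -0.61873331, -0.82840216]), 'moment': array([-0.03385831, -0.00853992, -0.06404017]), 'grip_force': 0.0, 'grip_width': 0.09381828354899172}
```

```bash
python3 - <<'E'
import cv2
a=cv2.imread('pics/top0.png')[120:270,130:400]; cv2.imwrite('pics/top0c.png',cv2.resize(a,None,fx=2.95,fy=2.95,interpolation=cv2.INTER_CUBIC))
a=cv2.imread('pics/scene0.png')[110:300,120:380]; cv2.imwrite('pics/scene0c.png',cv2.resize(a,None,fx=3,fy=3,interpolation=cv2.INTER_CUBIC))
E
```

```text
(no output)
```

View pics/top0c.png

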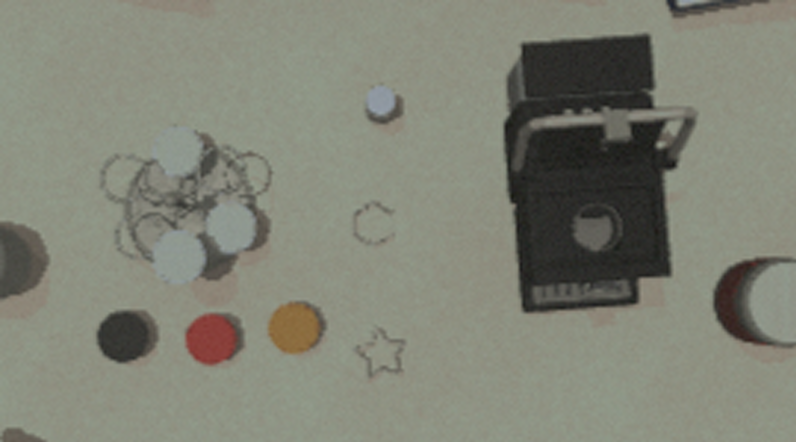

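View pics/scene0c.png

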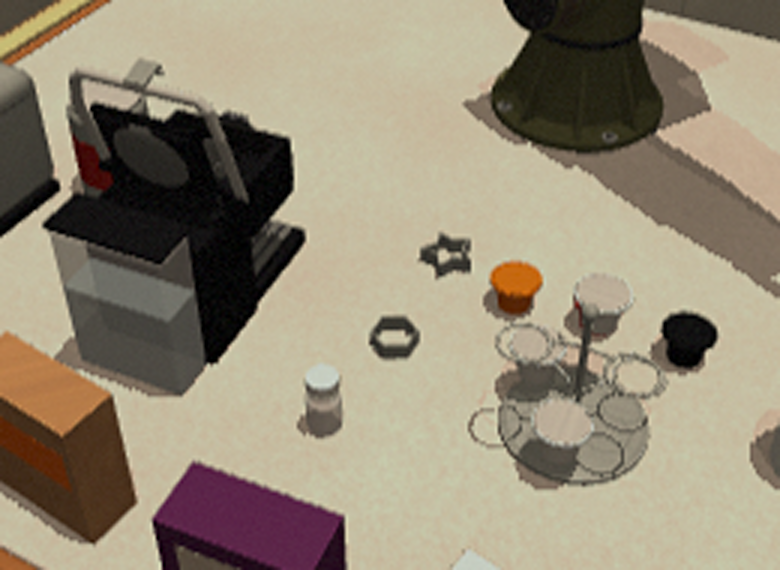

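The candidates, in full-image pixels of the top view: the white pod in the upper ring at (191,206), low white pods at (190,171) and (209,197), and black (172,234), red (202,235) and orange (230,231) look-alikes. I choose the one at (191,206), at z≈0.137. The brewer is at the right with its handle open, and the holder mouth is at about (332,197).

```bash
python3 - <<'E'
from h import *
from scipy.optimize import least_squares
for n in('top','scene'):
    f=np.load(n+'0.npz'); im,d=f['im'],f['d']; c=ctrl.get_calibration(n)
    P,u,v=pts(d,c); rgb=im[v,u].astype(int)
    def S(x0,x1,y0,y1,z0,z1): return (P[:,0]>x0)&(P[:,0]<x1)&(P[:,1]>y0)&(P[:,1]<y1)&(P[:,2]>z0)&(P[:,2]<z1)
    m=S(.46,.57,.16,.28,.125,.148); Q=P[m]
    if len(Q)>5:
        (cx,cy),r=cv2.minEnclosingCircle(Q[:,:2].astype(np.float32)); print(n,'pod',len(Q),np.round(Q.mean(0),4),np.median(Q[:,2]),(cx,cy,r))
    for nm,b in dict(lowA=(.58,.7,.15,.3,.055,.085),lowB=(.5,.6,.1,.21,.055,.085),post=(.5,.65,.17,.28,.155,.2)).items():
        Q=P[S(*b)]; print(n,nm,len(Q),np.round(Q.mean(0),4) if len(Q) else '')
    for nm,z in dict(back=(.19,.21),bay=(.153,.167),walls=(.175,.19),bar=(.315,.4)).items():
        Q=P[S(.4,.85,-.4,-.1,*z)]
        if len(Q)>5:
            b=cv2.minAreaRect(Q[:,:2].astype(np.float32)); print(n,nm,len(Q),np.round(Q.mean(0),4),'med z',round(float(np.median(Q[:,2])),4),np.round(b[0],4),np.round(b[1],4),round(b[2],2),'z',Q[:,2].min(),Q[:,2].max())
            if nm=='bar':
                L=cv2.fitLine(Q.astype(np.float32),cv2.DIST_HUBER,0,.01,.01).ravel(); print('line',np.round(L,4),np.degrees(np.arctan2(L[1],L[0])))
E
python3 - <<'E'
import cv2
a=cv2.imread('pics/top0.png'); b=cv2.imread('pics/scene0.png')
x=cv2.resize(a[160:255,155:250],(400,400),interpolation=cv2.INTER_CUBIC); y=cv2.resize(b[195:285,275:365],(400,400),interpolation=cv2.INTER_CUBIC)
cv2.imwrite('pics/podclose.png',cv2.hconcat([x,y]))
E
```

```text
top pod 262 [0.5159 0.2205 0.1372] 0.13726618594977535 (0.521625280380249, 0.22137492895126343, 0.03513731434941292)
top lowA 240 [0.6368 0.2334 0.0721]
top lowB 242 [0.5522 0.1708 0.0717]
top post 25 [0.5769 0.2268 0.1683]
top back 1096 [ 0.6938 -0.2229  0.2004] med z 0.2007 [ 0.6235 -0.2295] [0.2684 0.177 ] 4.51 z 0.1900387445774494 0.20999684735184632
top bay 828 [ 0.5797 -0.2327  0.1606] med z 0.1606 [ 0.6115 -0.2278] [0.2678 0.1502] 3.07 z 0.15305307996655015 0.1669832115545009
top walls 797 [ 0.558  -0.2338  0.1816] med z 0.1814 [ 0.6051 -0.2252] [0.2439 0.1684] 3.74 z 0.17500564806282215 0.18991446195029393
top bar 288 [ 0.6525 -0.2255  0.3275] med z 0.3267 [ 0.6468 -0.2259] [0.0309 0.1629] 5.93 z 0.31539929508292297 0.343602797017998
line [-0.0884  0.996  -0.0098  0.6563 -0.2467  0.3267] 95.07456
scene pod 211 [0.5145 0.2238 0.1379] 0.13814973966927913 (0.5193846225738525, 0.2248523235321045, 0.03681138530373573)
scene lowA 283 [0.6379 0.2364 0.0723]
scene lowB 200 [0.5537 0.1738 0.072 ]
scene post 31 [0.5781 0.2304 0.1676]
scene back 895 [ 0.6974 -0.2148  0.2005] med z 0.2015 [ 0.6239 -0.2261] [0.2651 0.1794] 4.79 z 0.19003527795073716 0.20982637744760546
scene bay 393 [ 0.6375 -0.188   0.1605] med z 0.1605 [ 0.6281 -0.222 ] [0.2533 0.1445] 5.44 z 0.15335229878781464 0.16698622297531251
scene walls 481 [ 0.6197 -0.2035  0.1827] med z 0.1822 [ 0.6219 -0.226 ] [0.2696 0.1762] 2.29 z 0.1750355115669081 0.18998855642213075
scene bar 261 [ 0.6533 -0.2196  0.3264] med z 0.326 [ 0.6463 -0.2255] [0.0331 0.1644] 5.72 z 0.31508129295408827 0.33973699173839245
line [-0.0641  0.9979 -0.0019  0.6556 -0.2212  0.326 ] 93.6743
```

View pics/podclose.png

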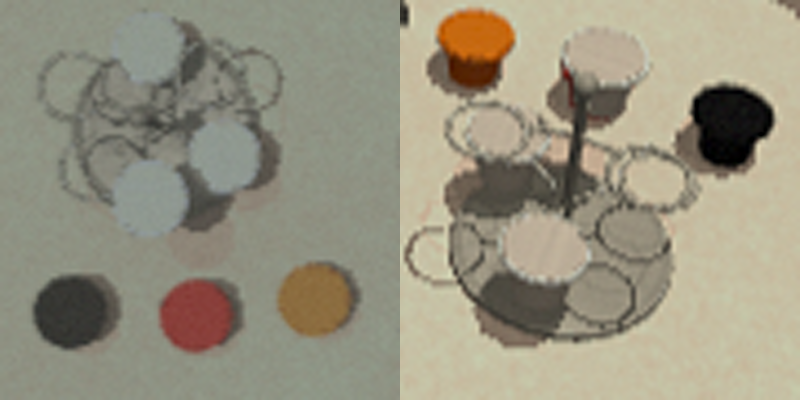

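The close crop confirms it: a white pod in the upper ring with a steel rim round it, while the other two white ones sit lower (z≈0.072). Next I measure the holder, the brewer's yaw and the handle angle.

```bash
python3 - <<'E'
from h import *
for n in('top','scene'):
    f=np.load(n+'0.npz'); im,d=f['im'],f['d']; c=ctrl.get_calibration(n)
    P,u,v=pts(d,c)
    def S(x0,x1,y0,y1,z0,z1): return (P[:,0]>x0)&(P[:,0]<x1)&(P[:,1]>y0)&(P[:,1]<y1)&(P[:,2]>z0)&(P[:,2]<z1)
    for nm,z in dict(hole=(.1,.15),collar=(.169,.179)).items():
        Q=P[S(.52,.62,-.28,-.18,*z)]
        if len(Q)>5:
            (cx,cy),r=cv2.minEnclosingCircle(Q[:,:2].astype(np.float32)); print(n,nm,len(Q),np.round(Q.mean(0),4),np.round((cx,cy,r),4), np.round([Q[:,:2].min(0),Q[:,:2].max(0)],3).tolist())
    # rear block top: edges
    Q=P[S(.69,.9,-.4,-.1,.196,.205)]
    b=cv2.minAreaRect(Q[:,:2].astype(np.float32)); print(n,'rear',np.round(b[0],4),np.round(b[1],4),round(b[2],2))
    # side edges by bins of x
    for nm,(z0,z1,x0,x1) in dict(rear=(.196,.205,.69,.75),bay=(.155,.186,.52,.6)).items():
        E=[]
        for x in np.arange(x0,x1,.006):
            q=P[S(x,x+.006,-.34,-.12,z0,z1)]
            if len(q)>5: E.append((x+.003,np.percentile(q[:,1],2),np.percentile(q[:,1],98)))
        E=np.array(E)
        if len(E)>3: print(n,nm,'lo',np.round(np.polyfit(E[:,0]-.57,E[:,1],1),4),'hi',np.round(np.polyfit(E[:,0]-.57,E[:,2],1),4))
    # front edge of wall by y bins
    q=P[S(.4,.6,-.4,-.1,.176,.19)]; E=[(y+.004,np.percentile(q[(q[:,1]>y)&(q[:,1]<y+.008)][:,0],3)) for y in np.arange(-.29,-.17,.008) if ((q[:,1]>y)&(q[:,1]<y+.008)).sum()>3]
    if len(E)>3: E=np.array(E);print(n,'front',np.round(np.polyfit(E[:,1]*0+E[:,0]+.23,E[:,1],1),4))
    # lid plane
    Q=P[S(.6,.69,-.27,-.19,.21,.30)]; print(n,'lid',len(Q),[ (round(z,2),np.round(np.median(Q[abs(Q[:,2]-z)<.006][:,0]),4)) for z in (.22,.24,.26,.28)])
E
```

```text
top hole 156 [ 0.5509 -0.2404  0.1279] [ 0.5652 -0.2411  0.0457] [[0.53, -0.278], [0.592, -0.204]]
top collar 126 [ 0.5928 -0.2287  0.1737] [ 0.587  -0.2291  0.0574] [[0.532, -0.277], [0.619, -0.18]]
top rear [ 0.727  -0.2204] [0.0601 0.1408] 5.09
top rear lo [-0.7883 -0.1558] hi [-0.0051 -0.1532]
top bay lo [ 0.1083 -0.3061] hi [ 0.0808 -0.1605]
top front [-0.0647  0.4956]
top lid 213 [(0.22, np.float64(0.6348)), (0.24, np.float64(0.6379)), (0.26, np.float64(0.643)), (0.28, np.float64(0.6511))]
scene hole 8 [ 0.5294 -0.2437  0.1457] [ 0.5301 -0.2432  0.0062] [[0.525, -0.249], [0.531, -0.237]]
scene collar 30 [ 0.575  -0.2188  0.172 ] [ 0.5711 -0.225   0.0638] [[0.52, -0.267], [0.62, -0.182]]
scene rear [ 0.7248 -0.2181] [0.0626 0.1411] 4.76
scene rear lo [-0.5713 -0.1878] hi [-0.1098 -0.1356]
scene bay lo [ 1.3106 -0.1995] hi [-0.0361 -0.16  ]
scene front [-0.1748  0.5008]
scene lid 426 [(0.22, np.float64(0.6546)), (0.24, np.float64(0.6608)), (0.26, np.float64(0.6639)), (0.28, np.float64(0.6624))]
```

```bash
cat > ov.py <<'E'
from h import *
def T(px,py,yaw):
    y=np.radians(yaw);h0=np.array([px,py]);R=np.array([[np.cos(y),-np.sin(y)],[np.sin(y),np.cos(y)]])
    return lambda b: np.r_[h0+R@(np.array(b[:2])-[-.05,0]),b[2]]
E
python3 - <<'E'
from ov import *
t=T(.5626,-.234,4.8); out=[]
for n,box in(('top',(300,130,370,230)),('scene',(130,125,230,230))):
    im=np.load(n+'0.npz')['im']; c=ctrl.get_calibration(n); k=6 if n=='top' else 5
    x0,y0,x1,y1=box; a=cv2.resize(cv2.cvtColor(im[y0:y1,x0:x1],cv2.COLOR_RGB2BGR),None,fx=k,fy=k,interpolation=cv2.INTER_CUBIC)
    a=cv2.convertScaleAbs(a,alpha=1.7,beta=20)
    def pl(B,col):
        q=[((np.array(proj(t(b),c))-[x0,y0]+.5)*k).astype(int) for b in B]; cv2.polylines(a,[np.array(q)],False,col,1)
    th=np.linspace(0,2*np.pi,40)
    pl([(-.05+.0245*np.cos(s),.0245*np.sin(s),.175) for s in th],(0,0,255))
    pl([(-.05+.0265*np.cos(s),.0265*np.sin(s),.175) for s in th],(0,255,255))
    pl([(-.09,-.063,.182),(-.09,.063,.182),(-.01,.063,.182),(-.01,-.063,.182),(-.09,-.063,.182)],(0,255,0))
    pl([(.145,-.075,.2),(.145,.075,.2),(.085,.075,.2),(.085,-.075,.2),(.145,-.075,.2)],(255,0,255))
    pl([(-.145,-.075,.0),(-.145,.075,.0),],(255,255,0))
    out.append(cv2.resize(a,(395,int(a.shape[0]*395/a.shape[1]))))
h=min(o.shape[0] for o in out); cv2.imwrite('pics/ov.png',cv2.hconcat([cv2.copyMakeBorder(o,0,600-min(600,o.shape[0]),0,0,0)[:600] for o in out]))
E
```

```text
(no output)
```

View pics/ov.png

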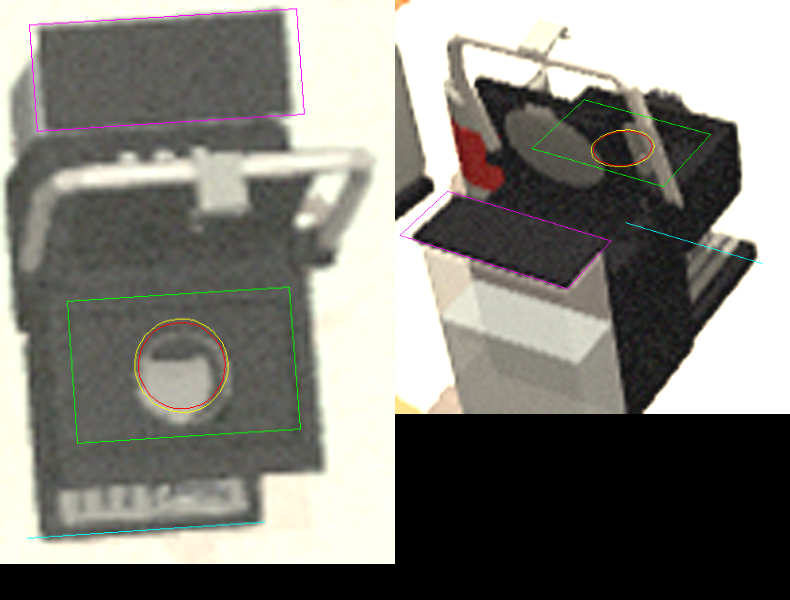

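The overlay shows the hole's bright floor reaching lower (further forward) than my projected circle. I check the numbers there.

```bash
python3 - <<'E'
from ov import *
n='top'; f=np.load('top0.npz'); im,d=f['im'],f['d']; c=ctrl.get_calibration(n)
t=T(.5626,-.234,4.8); print(proj(t((-.05,0,.175)),c))
P,u,v=pts(d,c); Z=np.zeros(d.shape); Z[v,u]=P[:,2]
print((Z[180:212,318:346]*1000).astype(int)); print(im[184:210,320:344].mean(2).astype(int))
E
```

```text
(np.float64(331.69128543477507), np.float64(194.314040831342))
[[166 167 167 170 170 169 181 182 184 181 177 180 180 183 181 175 186 184
  182 183 180 186 181 185 179 187 182 184]
 [180 185 183 186 170 180 179 177 178 178 181 178 178 183 186 182 189 186
  182 185 179 180 186 180 176 180 188 180]
 [179 181 185 180 180 185 177 179 178 184 182 181 186 183 189 181 176 181
  181 177 177 180 179 179 181 180 181 177]
 [185 182 185 180 180 177 185 184 177 179 182 177 183 179 186 182 177 180
  184 181 177 183 184 182 179 181 176 162]
 [183 181 188 181 178 180 185 177 180 186 183 182 174 171 161 161 156 157
  156 163 157 161 160 160 155 156 160 158]
 [161 156 158 157 159 161 153 162 158 156 158 164 156 158 159 159 159 162
  161 160 158 162 161 160 158 158 162 164]
 [157 158 163 162 158 165 163 157 154 162 157 160 155 160 160 160 159 160
  154 152 153 157 165 162 158 158 149 162]
 [158 159 162 156 159 162 156 161 156 160 156 154 156 160 163 163 160 158
  152 161 156 154 159 164 159 155 162 153]
 [157 162 157 162 157 159 155 163 159 153 160 159 156 160 160 166 160 163
  160 160 161 163 163 152 1
[... 3958 characters left out ...]
84 50 48 52 48 39 43 44]
 [45 43 42 42 47 73 96 96 95 93 93 96 93 95 97 90 68 48 50 50 40 43 45 41]
 [46 44 43 41 44 54 70 84 95 94 99 90 97 95 92 75 45 49 56 36 33 40 43 43]
 [43 43 40 45 38 45 47 64 77 79 94 96 96 90 66 54 61 56 38 29 39 42 38 40]
 [46 39 46 43 42 41 46 41 52 62 82 91 93 74 64 60 52 44 31 29 38 39 42 43]
 [43 42 45 45 44 44 43 37 44 47 51 57 56 42 49 41 44 40 42 45 41 41 41 45]
 [46 42 42 46 42 37 48 41 44 44 42 43 45 40 37 38 40 37 34 38 43 36 38 41]
 [40 40 41 44 41 39 43 38 42 38 38 41 40 39 38 34 36 40 38 37 37 42 37 35]
 [39 39 37 41 40 36 40 41 43 42 37 38 42 37 38 38 42 40 42 40 37 33 31 38]
 [36 40 42 37 41 37 40 36 36 36 42 37 37 41 33 38 38 35 37 39 38 36 34 36]]
```

>>> step_arm:
  deltas:
    - {"dp":[0,0,-0.1],"twist":-0.884}
    - {"dp":[0,0,-0.1],"twist":-0.884}
    - {"dp":[0,0,-0.1],"twist":-0.884}
    - {"dp":[0,0,-0.1],"twist":-0.884}
    - {"dp":[0,0,-0.1],"twist":-0.884}
    - {"dp":[0,0,-0.1],"twist":-0.884}
    - {"dp":[0,0,-0.1],"twist":-0.884}
    - {"dp":[0,0,-0.1],"twist":-0.884}
    - {"dp":[0,0,0],"twist":0}
  gripper: 1

```text
time_s: 1.4
ee_pos: [0.2202, 0.5042, 0.2379]
eef_rot: [3.141, 0.0, -3.059]
force: [0.5, 0.0, -0.2]
grip_width: 0.0942
grip_force: 0.0
```

```bash
python3 - <<'E'
from h import *
from scipy.spatial.transform import Rotation as R
c=ctrl.get_calibration('top'); T=np.linalg.inv(np.array(c['world_to_cam']))
r=T[:3,:3]@np.array([(332.1-c['cx'])/c['fx'],(196.7-c['cy'])/c['fy'],1]); s=(.175-T[2,3])/r[2]; print('holder',T[:3,3]+r*s)
for l in('mason_jar','milk_can','sprinkles'):
    ctrl.camera('top') if l=='mason_jar' else 0
    print(l,[(round(q['conf'],2),np.round(np.array(q['rect'])*[512,384,512,384])) for q in ctrl.spot_in('top',l)[:2]])
E
```

```text
holder [ 0.55500563 -0.23537595  0.175     ]
mason_jar [(0.55, array([299., 136., 366., 226.]))]
milk_can [(0.92, array([372., 207., 410., 239.]))]
sprinkles [(0.42, array([182., 195., 201., 217.]))]
```

>>> step_arm:
  deltas:
    - {"dp":[-0.677,-0.763,0]}
    - {"dp":[-0.677,-0.763,0]}
    - {"dp":[-0.677,-0.763,0]}
    - {"dp":[-0.677,-0.763,0]}
    - {"dp":[-0.677,-0.763,0]}
    - {"dp":[-0.677,-0.763,0]}
    - {"dp":[-0.677,-0.763,0]}
    - {"dp":[-0.677,-0.763,0]}
    - {"dp":[-0.677,-0.763,0]}
    - {"dp":[-0.677,-0.763,0]}
    - {"dp":[0,0,0]}

```text
invalid input at $.deltas[0]: expected keys dp, twist
```

```bash
python3 - <<'E'
from h import *
# scene view of fingers vs pod for relative check
im,d,c=cam('scene'); np.savez('s1.npz',im=im,d=d)
o=ctrl.get_obs(); print(o['ee_pos'],o['eef_rot'],o['qpos'])
print('tcp px',proj(o['ee_pos'],c),'pod px',proj(np.array([.515,.222,.137]),c))
a=cv2.resize(cv2.cvtColor(im[130:290,240:400],cv2.COLOR_RGB2BGR),(600,600),interpolation=cv2.INTER_CUBIC)
q=((np.array(proj(o['ee_pos'],c))-[240,130]+.5)*3.75).astype(int); cv2.circle(a,tuple(int(i) for i in q),3,(0,0,255),-1)
cv2.imwrite('pics/s1.png',a)
E
```

```text
[0.22010343 0.50393884 0.23717047] [-3.14125502e+00 -2.17270956e-04 -3.06076845e+00] [ 1.09239380e+00  2.77323654e-01  1.47585624e+00  5.13062502e-06
  1.38881423e+00 -5.59227693e-01]
tcp px (np.float64(445.458447032335), np.float64(156.97252620445178)) pod px (np.float64(320.4252062877901), np.float64(207.30008456855))
```

View pics/s1.png

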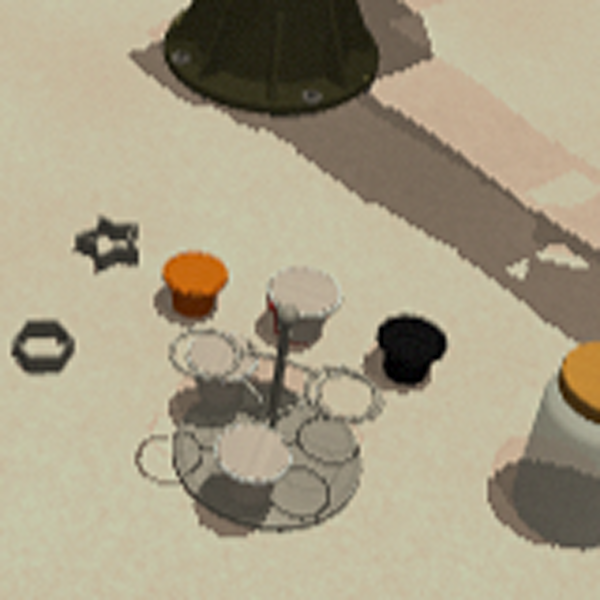

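The move was refused because every row needs a twist, so the arm is still at its start and the picture shows only the stand and the jar. I resend it.

>>> step_arm:
  deltas:
    - {"dp":[-0.677,-0.763,0],"twist":0}
    - {"dp":[-0.677,-0.763,0],"twist":0}
    - {"dp":[-0.677,-0.763,0],"twist":0}
    - {"dp":[-0.677,-0.763,0],"twist":0}
    - {"dp":[-0.677,-0.763,0],"twist":0}
    - {"dp":[-0.677,-0.763,0],"twist":0}
    - {"dp":[-0.677,-0.763,0],"twist":0}
    - {"dp":[-0.677,-0.763,0],"twist":0}
    - {"dp":[-0.677,-0.763,0],"twist":0}
    - {"dp":[-0.677,-0.763,0],"twist":0}
    - {"dp":[0,0,0],"twist":0}

```text
time_s: 2.75
ee_pos: [0.5173, 0.2189, 0.2368]
eef_rot: [-3.141, -0.0, -3.064]
force: [0.2, 0.3, -0.3]
grip_width: 0.0938
grip_force: 0.0
```

```bash
python3 - <<'E'
from h import *
im,d,c=cam('scene'); np.savez('s1.npz',im=im,d=d)
o=ctrl.get_obs(); print(o['ee_pos'],o['eef_rot'],o['qpos'])
a=cv2.resize(cv2.cvtColor(im[130:290,240:400],cv2.COLOR_RGB2BGR),(600,600),interpolation=cv2.INTER_CUBIC)
y=o['eef_rot'][2]; ty=np.array([np.sin(y),-np.cos(y),0])
for k in(-.047,0,.047):
    q=((np.array(proj(o['ee_pos']+k*ty,c))-[240,130]+.5)*3.75).astype(int); cv2.circle(a,tuple(int(i) for i in q),3,(0,0,255),-1)
cv2.imwrite('pics/s1b.png',a)
E
```

```text
[0.51592953 0.22050231 0.23683728] [-3.14135552e+00 -8.64019619e-04 -3.06333257e+00] [ 3.38616838e-01  3.03264835e-01  1.44341138e+00 -6.82505443e-06
  1.39581238e+00 -1.31043848e+00]
```

View pics/s1b.png

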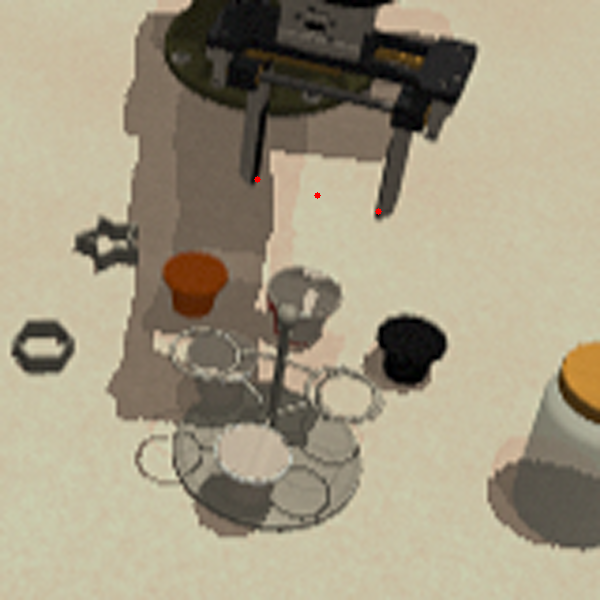

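>>> step_arm:
  deltas:
    - {"dp":[0,0,0.6],"twist":0}
    - {"dp":[0,0,0.6],"twist":0}
    - {"dp":[0,0,0.6],"twist":0}
    - {"dp":[0,0,0.55],"twist":0}
    - {"dp":[0,0,0.35],"twist":0}
    - {"dp":[0,0,0.17],"twist":0}
    - {"dp":[0,0,0],"twist":0}
    - {"dp":[0,0,0],"twist":0}

```text
time_s: 3.6
ee_pos: [0.5153, 0.2223, 0.1236]
eef_rot: [3.141, 0.001, -3.06]
force: [0.8, 1.1, 0.0]
grip_width: 0.094
grip_force: 0.0
```

>>> step_arm:
  deltas:
    - {"dp":[0,0,0],"twist":0}
    - {"dp":[0,0,0],"twist":0}
    - {"dp":[0,0,0],"twist":0}
    - {"dp":[0,0,0],"twist":0}
    - {"dp":[0,0,0],"twist":0}
    - {"dp":[0,0,0],"twist":0}
  gripper: -0.2
  squeeze: 12

```text
time_s: 4.2
ee_pos: [0.515, 0.222, 0.1227]
eef_rot: [3.142, 0.0, -3.06]
force: [-0.1, -0.2, 0.2]
grip_width: 0.0595
grip_force: 12.0
```

>>> step_arm:
  deltas:
    - {"dp":[0,0,-0.15],"twist":0}
    - {"dp":[0,0,-0.3],"twist":0}
    - {"dp":[0,0,-0.4],"twist":0}
    - {"dp":[0,0,-0.6],"twist":0}
    - {"dp":[0,0,-0.6],"twist":0}
    - {"dp":[0,0,-0.6],"twist":0}
    - {"dp":[0,0,-0.6],"twist":0}
    - {"dp":[0,0,0],"twist":0}
    - {"dp":[0,0,0],"twist":0}

```text
time_s: 5.1
ee_pos: [0.5149, 0.222, 0.2528]
eef_rot: [3.141, 0.001, -3.06]
force: [-0.1, -0.4, -0.7]
grip_width: 0.0593
grip_force: 12.0
```

```bash
python3 - <<'E'
from h import *
o=ctrl.get_obs(); print(o['ee_pos'],o['eef_rot'],o['grip_width'],o['force'])
im,d,c=cam('scene'); np.savez('s2.npz',im=im,d=d)
P,u,v=pts(d,c); rel=P-o['ee_pos']; m=(abs(rel[:,0])<.06)&(abs(rel[:,1])<.06)&(rel[:,2]<.03)&(rel[:,2]>-.05)&(im[v,u].min(1)>110)
q=P[m]; 
for z in np.arange(-.04,.03,.005):
    s=q[abs(q[:,2]-o['ee_pos'][2]-z)<.0025]-o['ee_pos']
    if len(s): print(round(z,3),len(s),np.round(s.min(0),3),np.round(s.max(0),3))
hx=np.array([.555,-.235,.26])-o['ee_pos']; y=o['eef_rot'][2]; print('tool',(np.array([np.cos(y)*hx[0]+np.sin(y)*hx[1],np.sin(y)*hx[0]-np.cos(y)*hx[1]]))/.04)
a=cv2.resize(cv2.cvtColor(im[110:250,250:390],cv2.COLOR_RGB2BGR),(600,600),interpolation=cv2.INTER_CUBIC); cv2.imwrite('pics/s2.png',a)
E
```

```text
[0.51494247 0.22200172 0.25280507] [ 3.14142202e+00  6.35921039e-04 -3.05964174e+00] 0.059265424098396025 [-0.12731148 -0.38267097 -0.70408104]
-0.0 1 [ 0.009 -0.031 -0.001] [ 0.009 -0.031 -0.001]
tool [ -0.06283233 -11.46867632]
```

View pics/s2.png

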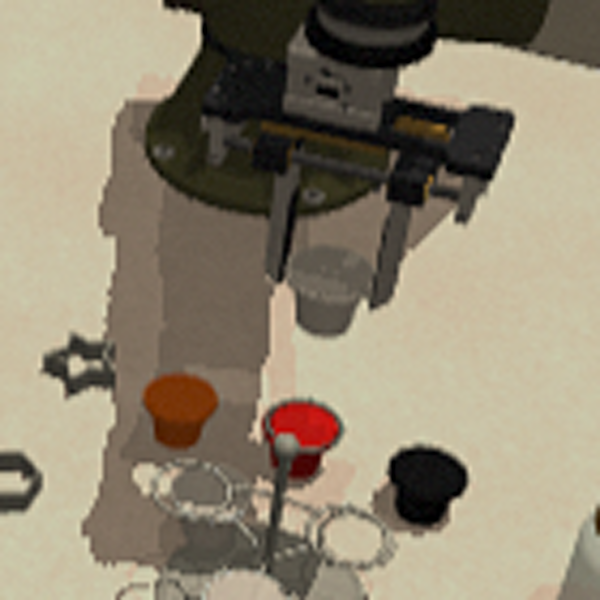

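>>> step_arm:
  deltas:
    - {"dp":[0,-0.5,0],"twist":0}
    - {"dp":[0,-0.97,0],"twist":0}
    - {"dp":[0,-1,0],"twist":0}
    - {"dp":[0,-1,0],"twist":0}
    - {"dp":[0,-1,0],"twist":0}
    - {"dp":[0,-1,0],"twist":0}
    - {"dp":[0,-1,0],"twist":0}
    - {"dp":[0,-1,0],"twist":0}
    - {"dp":[0,-1,0],"twist":0}
    - {"dp":[0,-1,0],"twist":0}
    - {"dp":[0,-1,0],"twist":0}
    - {"dp":[0,-1,0],"twist":0}

```text
time_s: 6.35
ee_pos: [0.5521, -0.2368, 0.2513]
eef_rot: [3.141, -0.002, -3.06]
force: [0.7, 0.3, 0.1]
grip_width: 0.0597
grip_force: 12.0
```

>>> step_arm:
  deltas:
    - {"dp":[0,0,0],"twist":0}
    - {"dp":[0,0,0],"twist":0}
    - {"dp":[0,0,0],"twist":0}
    - {"dp":[0,0,0],"twist":0}

```text
time_s: 6.75
ee_pos: [0.5527, -0.2341, 0.2526]
eef_rot: [3.141, -0.0, -3.058]
force: [-0.1, 0.5, -0.4]
grip_width: 0.0596
grip_force: 12.0
```

```bash
python3 - <<'E'
from h import *
from scipy.spatial.transform import Rotation as R
o=ctrl.get_obs(); print(o['ee_pos'],o['eef_rot'],o['grip_width'],o['force'],o['qpos'])
# pod in grip from s2
f=np.load('s2.npz'); c=ctrl.get_calibration('scene'); P,u,v=pts(f['d'],c)
r=R.from_euler('xyz',[ 3.14142, 0.000636,-3.05964]); q=r.inv().apply(P-[0.51494,.222,.2528])
m=(abs(q[:,1])<.024)&(abs(q[:,0])<.045)&(q[:,2]>-.03)&(q[:,2]<.045); q=q[m]
for z in np.arange(-.02,.04,.004):
    s=q[abs(q[:,2]-z)<.002]
    if len(s): print(round(z,3),len(s),np.round(s.min(0),3),np.round(s.max(0),3))
E
```

```text
[ 0.55265557 -0.23411033  0.25259638] [ 3.14141785e+00 -1.13638969e-04 -3.05825681e+00] 0.05955441133165176 [-0.12474118  0.47248671 -0.40762424] [-4.61751373e-01  3.84498223e-01  1.29951924e+00  9.11333909e-05
  1.45776300e+00 -2.11589382e+00]
-0.02 3 [-0.011 -0.01  -0.019] [-0.006  0.009 -0.018]
-0.016 171 [-0.029 -0.024 -0.018] [ 0.032  0.024 -0.014]
-0.012 43 [-0.028 -0.021 -0.014] [ 0.03   0.023 -0.01 ]
-0.004 6 [-0.022 -0.008 -0.006] [-0.016  0.014 -0.002]
0.0 11 [-0.02  -0.016 -0.001] [-0.011  0.019  0.002]
0.004 16 [-0.02  -0.016  0.002] [0.    0.022 0.006]
0.008 16 [-0.02  -0.015  0.006] [-0.003  0.021  0.01 ]
0.012 10 [-0.018 -0.014  0.01 ] [-0.001  0.021  0.014]
0.016 14 [-0.018 -0.01   0.014] [-0.004  0.019  0.017]
0.02 11 [-0.018 -0.014  0.018] [-0.003  0.02   0.021]
0.024 12 [-0.017 -0.014  0.022] [-0.007  0.016  0.026]
0.028 3 [-0.014 -0.003  0.026] [-0.013  0.009  0.028]
```

>>> step_arm:
  deltas:
    - {"dp":[-0.05,0,0.3],"twist":0}
    - {"dp":[0,0,0.4],"twist":0}
    - {"dp":[0,0,0.3],"twist":0}
    - {"dp":[0,0,0.2],"twist":0}
    - {"dp":[0,0,0.1],"twist":0}
    - {"dp":[0,0,0.1],"twist":0}
    - {"dp":[0,0,0.1],"twist":0}
    - {"dp":[0,0,0],"twist":0}

```text
time_s: 7.55
ee_pos: [0.5545, -0.2351, 0.1923]
eef_rot: [3.141, -0.0, -3.06]
force: [0.4, -0.3, 0.4]
grip_width: 0.0593
grip_force: 12.0
```

>>> step_arm:
  deltas:
    - {"dp":[0,0,0.1],"twist":0}
    - {"dp":[0,0,0.1],"twist":0}
    - {"dp":[0,0,0.1],"twist":0}
    - {"dp":[0,0,0],"twist":0}

```text
time_s: 7.95
ee_pos: [0.5543, -0.235, 0.18]
eef_rot: [3.141, -0.001, -3.06]
force: [0.3, -0.2, 0.4]
grip_width: 0.0597
grip_force: 12.0
```

>>> step_arm:
  deltas:
    - {"dp":[0,0,0.08],"twist":0}
    - {"dp":[0,0,0.08],"twist":0}
    - {"dp":[0,0,0.08],"twist":0}
    - {"dp":[0,0,0],"twist":0}

```text
time_s: 8.35
ee_pos: [0.5544, -0.235, 0.1705]
eef_rot: [3.141, -0.001, -3.06]
force: [-0.6, -0.4, 0.3]
grip_width: 0.0594
grip_force: 12.0
```

>>> step_arm:
  deltas:
    - {"dp":[0,0,0.05],"twist":0}
    - {"dp":[0,0,0.03],"twist":0}
    - {"dp":[0,0,0.02],"twist":0}
    - {"dp":[0,0,0],"twist":0}

```text
time_s: 8.75
ee_pos: [0.5545, -0.2351, 0.167]
eef_rot: [3.142, -0.0, -3.06]
force: [-0.2, -1.0, 0.7]
grip_width: 0.0593
grip_force: 12.0
```

Another 1.5 mm, then release, partly opening in the bay.

>>> step_arm:
  deltas:
    - {"dp":[0,0,0.02],"twist":0}
    - {"dp":[0,0,0.015],"twist":0}
    - {"dp":[0,0,0],"twist":0}

```text
time_s: 9.05
ee_pos: [0.5546, -0.2351, 0.166]
eef_rot: [-3.141, 0.0, -3.06]
force: [-1.0, 0.8, 2.5]
grip_width: 0.0594
grip_force: 12.0
```

>>> step_arm:
  deltas:
    - {"dp":[0,0,0],"twist":0}
    - {"dp":[0,0,0],"twist":0}
    - {"dp":[0,0,0],"twist":0}
    - {"dp":[0,0,0],"twist":0}
    - {"dp":[0,0,-0.2],"twist":0}
    - {"dp":[0,0,-0.3],"twist":0}
    - {"dp":[0,0,-0.5],"twist":0}
    - {"dp":[0,0,-0.7],"twist":0}
    - {"dp":[0,0,0],"twist":0}
  gripper: 0.6

```text
time_s: 9.95
ee_pos: [0.5557, -0.2357, 0.2387]
eef_rot: [-3.138, 0.006, -3.06]
force: [-0.1, -0.3, -0.3]
grip_width: 0.0751
grip_force: 0.0
```

>>> step_arm:
  deltas:
    - {"dp":[0.1,0,-0.6],"twist":0}
    - {"dp":[0.1,0,-0.7],"twist":0}
    - {"dp":[0.1,0,-0.7],"twist":0}
    - {"dp":[0,0,-0.7],"twist":0}
    - {"dp":[0,0,-0.7],"twist":0}
    - {"dp":[-0.5,0,0],"twist":0}
    - {"dp":[-0.8,0,0],"twist":0}
    - {"dp":[-0.8,0,0],"twist":0}
    - {"dp":[-0.8,0,0],"twist":0}
    - {"dp":[-0.8,0,0],"twist":0}
    - {"dp":[0,0,0],"twist":0}
    - {"dp":[0,0,0],"twist":0}
  gripper: -1

```text
time_s: 11.15
ee_pos: [0.6903, -0.2239, 0.3683]
eef_rot: [3.141, -0.002, -3.059]
force: [-0.5, -1.3, 0.2]
grip_width: 0.0004
grip_force: 0.0
```

```bash
python3 - <<'E'
from h import *
o=ctrl.get_obs(); print(o['ee_pos'],o['eef_rot'],o['grip_width'],o['force'],o['qpos'])
im,d,c=cam('top'); np.savez('t3.npz',im=im,d=d)
P,u,v=pts(d,c); m=(abs(P[:,0]-.555)<.025)&(abs(P[:,1]+.235)<.025); q=P[m]
m2=(abs(P[:,0]-.555)<.045)&(abs(P[:,1]+.235)<.05)&(im[v,u].min(1)>75); q=P[m2]
print(len(q),q.mean(0),q.min(0),q.max(0)); 
A=np.c_[q[:,:2]-q[:,:2].mean(0),np.ones(len(q))]; k=np.linalg.lstsq(A,q[:,2],rcond=None)[0]; print('plane',k)
print(cv2.minEnclosingCircle(q[:,:2].astype(np.float32)))
t=(P[:,2]>.31)&(abs(P[:,1]+.22)<.1)&(P[:,0]<.67)&(P[:,2]<.36)
print('bar',P[t].mean(0))
a=cv2.resize(cv2.cvtColor(im[120:250,280:410],cv2.COLOR_RGB2BGR),(600,600),interpolation=cv2.INTER_CUBIC); cv2.imwrite('pics/t3.png',cv2.convertScaleAbs(a,alpha=1.5))
E
```

```text
[ 0.69032126 -0.22390605  0.36830138] [ 3.14090908e+00 -1.62377637e-03 -3.05920867e+00] 0.00041413862355594054 [-0.54634687 -1.29066389  0.21993896] [-3.64066488e-01  7.49059606e-01  4.89982729e-01 -8.94498628e-05
  1.90431008e+00 -2.01727546e+00]
31 [ 0.55877224 -0.23208405  0.62678262] [ 0.51106654 -0.2471541   0.60573209] [ 0.59962642 -0.21810061  0.6489964 ]
plane [ 0.45409376 -0.08849972  0.62678262]
((0.5553464889526367, -0.23256275057792664), 0.0465678907930851)
bar [ 0.65606553 -0.221038    0.3220754 ]
```

View pics/t3.png

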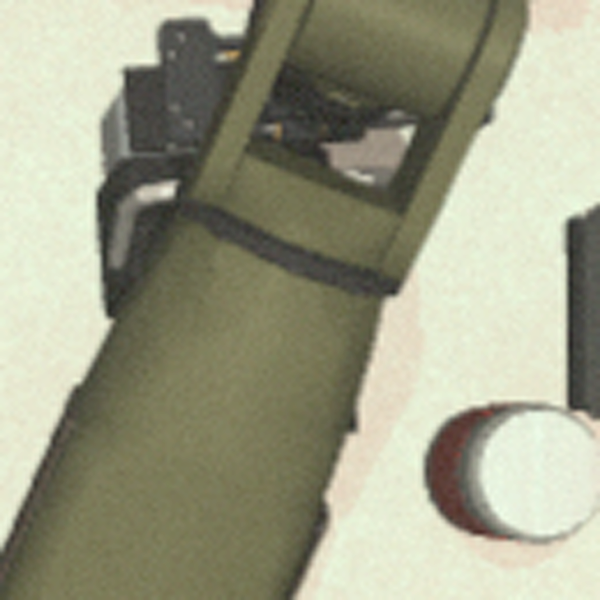

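The forearm hides the holder from above. I swing aside to check that the pod is seated.

>>> step_arm:
  deltas:
    - {"dp":[0,1,0],"twist":0}
    - {"dp":[0,1,0],"twist":0}
    - {"dp":[0,1,0],"twist":0}
    - {"dp":[0,1,0],"twist":0}
    - {"dp":[0,1,0],"twist":0}
    - {"dp":[0,0,0],"twist":0}

```text
time_s: 11.8
ee_pos: [0.672, -0.0206, 0.3724]
eef_rot: [3.141, 0.003, -3.056]
force: [0.4, -0.1, -0.2]
grip_width: 0.0007
grip_force: 0.0
```

```bash
python3 - <<'E'
from h import *
o=ctrl.get_obs(); print(o['ee_pos'])
im,d,c=cam('top'); np.savez('t4.npz',im=im,d=d)
P,u,v=pts(d,c)
m2=(abs(P[:,0]-.555)<.045)&(abs(P[:,1]+.235)<.05)&(im[v,u].min(1)>85)&(P[:,2]<.25); q=P[m2]
print(len(q),q.mean(0),q.min(0),q.max(0)); 
A=np.c_[q[:,:2]-q[:,:2].mean(0),np.ones(len(q))]; k=np.linalg.lstsq(A,q[:,2],rcond=None)[0]; print('plane',k)
t=(P[:,2]>.31)&(abs(P[:,1]+.22)<.1)&(P[:,0]<.69)&(P[:,2]<.36)
print('bar',P[t].mean(0))
s=d[185:210,318:346]
a=cv2.resize(cv2.cvtColor(im[120:250,280:410],cv2.COLOR_RGB2BGR),(600,600),interpolation=cv2.INTER_CUBIC); cv2.imwrite('pics/t4.png',cv2.convertScaleAbs(a,alpha=1.5))
E
```

```text
[ 0.67203914 -0.02058958  0.3723669 ]
289 [ 0.55419619 -0.23464644  0.17827925] [ 0.52524956 -0.26340943  0.11996262] [ 0.58284123 -0.20562084  0.18655505]
plane [ 0.08118307 -0.09460028  0.17827925]
bar [ 0.65242188 -0.2246713   0.32729407]
```

View pics/t4.png

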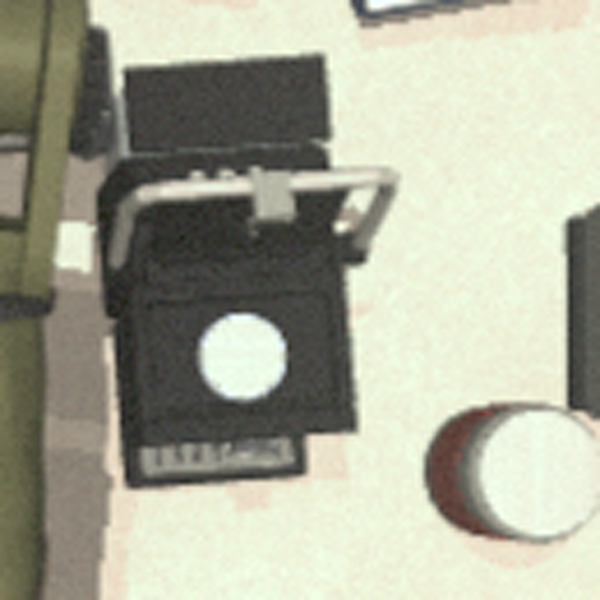

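The pod sits as a white disc centred in the bay. I do a robust level and height check.

```bash
python3 - <<'E'
from h import *
f=np.load('t4.npz'); c=ctrl.get_calibration('top'); P,u,v=pts(f['d'],c)
q=P[(np.hypot(P[:,0]-.5542,P[:,1]+.2346)<.026)]; q=q[abs(q[:,2]-np.median(q[:,2]))<.015]
A=np.c_[q[:,:2]-q[:,:2].mean(0),np.ones(len(q))]; k,r,_,_=np.linalg.lstsq(A,q[:,2],rcond=None); print(len(q),np.median(q[:,2]),'plane',k,'sd',np.std(q[:,2]),'tilt err',np.std(q[:,2])/np.sqrt(len(q))/.013)
fl=P[(abs(P[:,0]-.555)<.035)&(abs(P[:,1]+.235)<.055)&(np.hypot(P[:,0]-.555,P[:,1]+.235)>.035)&(abs(P[:,2]-.16)<.01)]; print('floor',np.median(fl[:,2]))
E
```

```text
214 0.18014430638917045 plane [-0.01776222  0.01377451  0.18015929] sd 0.003134212167191706 tilt err 0.016480794844628627
floor 0.15965360260197103
```

>>> step_arm:
  deltas:
    - {"dp":[0,-1,0],"twist":0}
    - {"dp":[0,-1,0],"twist":0}
    - {"dp":[0,-1,0],"twist":0}
    - {"dp":[0,-1,0],"twist":0}
    - {"dp":[0,-1,0],"twist":0}
    - {"dp":[0,0,0],"twist":0}
    - {"dp":[0,0,0.4],"twist":0}
    - {"dp":[0,0,0.5],"twist":0}
    - {"dp":[0,0,0.4],"twist":0}
    - {"dp":[0,0,0.2],"twist":0}
    - {"dp":[0,0,0],"twist":0}
    - {"dp":[0,0,0],"twist":0}

```text
time_s: 13.05
ee_pos: [0.6899, -0.2243, 0.3111]
eef_rot: [-3.141, 0.001, -3.06]
force: [-0.1, -0.2, 0.3]
grip_width: 0.0009
grip_force: 0.0
```

>>> step_arm:
  deltas:
    - {"dp":[0.3,0,0],"twist":0}
    - {"dp":[0.3,0,0],"twist":0}
    - {"dp":[0.28,0,0],"twist":0}
    - {"dp":[0.28,0,0],"twist":0}
    - {"dp":[0.28,0,0],"twist":0}
    - {"dp":[0,0,0],"twist":0}

```text
time_s: 13.65
ee_pos: [0.6322, -0.229, 0.3116]
eef_rot: [-3.14, 0.002, -3.06]
force: [0.1, -0.6, -0.3]
grip_width: 0.0009
grip_force: 0.0
```

```bash
cat > bar.py <<'E'
from h import *
def bar():
    o=ctrl.get_obs(); print(np.round(o['ee_pos'],4),np.round(o['force'],2),o['time_s'])
    for n in('scene','top'):
        im,d,c=cam(n); y=np.radians(4.7)
        P,u,v=pts(d,c); q=P-[.6223,-.229,.185]; b=np.c_[q[:,0]*np.cos(y)+q[:,1]*np.sin(y),-q[:,0]*np.sin(y)+q[:,1]*np.cos(y),q[:,2]]
        g=im[v,u].astype(int); gray=(g.max(1)-g.min(1)<40)&(g.mean(1)>70)
        r=np.hypot(b[:,0],b[:,2]); m=(r>.125)&(r<.155)&(abs(b[:,1])<.066)&(abs(b[:,1])>.02)&(b[:,2]>-.03)
        s=b[m]; print(n,len(s),'h med',np.median(np.arctan2(s[:,2],-s[:,0])) if len(s) else None, np.round(np.median(s,0),4) if len(s) else '')
bar()
E
python3 bar.py
```

```text
[ 0.6322 -0.229   0.3116] [ 0.08 -0.57 -0.34] 13.65
scene 416 h med 1.54493767103396 [0.1291 0.0235 0.0048]
top 68 h med 3.0224488688166242 [0.1292 0.0323 0.0157]
```

>>> step_arm:
  deltas:
    - {"dp":[0.31,0,0.05],"twist":0}
    - {"dp":[0.31,0,0.05],"twist":0}
    - {"dp":[0.31,0,0.05],"twist":0}
    - {"dp":[0.31,0,0.05],"twist":0}
    - {"dp":[0,0,0],"twist":0}

```text
time_s: 14.25
ee_pos: [0.583, -0.2329, 0.3019]
eef_rot: [-3.142, -0.0, -3.06]
force: [-0.5, -0.7, 0.3]
grip_width: 0.0004
grip_force: 0.0
```

```bash
sed -i 's/(b\[:,2\]>-.03)/(b[:,2]>.05)\&(b[:,0]<.06)/' bar.py; python3 bar.py; python3 - <<'E'
from h import *
im,d,c=cam('scene'); a=cv2.resize(cv2.cvtColor(im[90:240,110:260],cv2.COLOR_RGB2BGR),(600,600),interpolation=cv2.INTER_CUBIC); cv2.imwrite('pics/s5.png',a)
E
```

```text
[ 0.583  -0.2329  0.3019] [-0.46 -0.67  0.3 ] 14.25
scene 94 h med 1.1942987170127592 [-0.052   0.0252  0.1331]
top 0 h med None
```

View pics/s5.png

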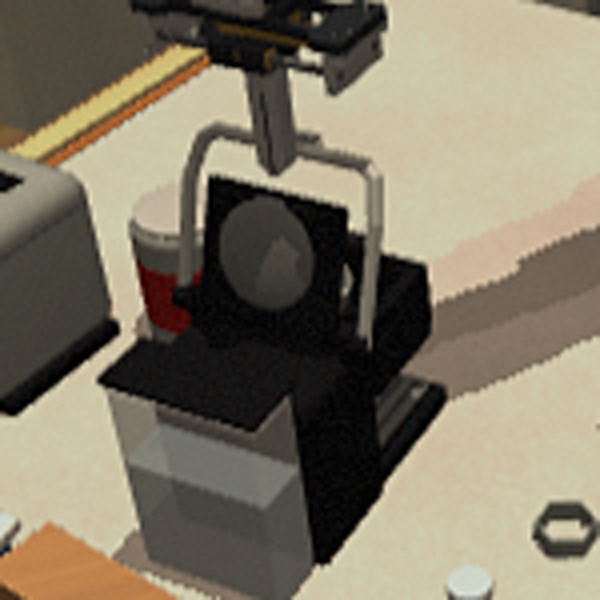

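The handle is swinging with the finger behind the bar (bar at about (255,140) in the crop, h≈1.2, as computed). I continue.

>>> step_arm:
  deltas:
    - {"dp":[0.3,0,0.18],"twist":0}
    - {"dp":[0.3,0,0.18],"twist":0}
    - {"dp":[0.3,0,0.18],"twist":0}
    - {"dp":[0.19,0,0.16],"twist":0}
    - {"dp":[0.19,0,0.16],"twist":0}
    - {"dp":[0,0,0],"twist":0}

```text
time_s: 15.0
ee_pos: [0.5323, -0.2368, 0.2665]
eef_rot: [3.141, -0.001, -3.06]
force: [0.0, -0.6, -0.6]
grip_width: 0.0005
grip_force: 0.0
```

```bash
python3 bar.py
```

```text
[ 0.5323 -0.2368  0.2665] [ 0.02 -0.61 -0.58] 15.0
scene 88 h med 0.7480875605277466 [-0.1024  0.0251  0.096 ]
top 0 h med None
```

>>> step_arm:
  deltas:
    - {"dp":[-0.08,0,0],"twist":0}
    - {"dp":[0,0,-0.3],"twist":0}
    - {"dp":[0,0,-0.4],"twist":0}
    - {"dp":[0,0,-0.4],"twist":0}
    - {"dp":[0,0,0],"twist":0}
    - {"dp":[0.22,0,0],"twist":0}
    - {"dp":[0.22,0,0],"twist":0}
    - {"dp":[0,0,0],"twist":0}
    - {"dp":[0,0,0.35],"twist":0}
    - {"dp":[0,0,0.3],"twist":0}
    - {"dp":[0,0,0],"twist":0}

```text
time_s: 16.2
ee_pos: [0.5173, -0.2379, 0.2833]
eef_rot: [3.14, -0.003, -3.06]
force: [0.6, 0.8, 0.1]
grip_width: 0.0008
grip_force: 0.0
```

>>> step_arm:
  deltas:
    - {"dp":[0.1,0,0.2],"twist":0}
    - {"dp":[0.12,0,0.2],"twist":0}
    - {"dp":[0.12,0,0.2],"twist":0}
    - {"dp":[0.12,0,0.2],"twist":0}
    - {"dp":[0,0,0],"twist":0}

```text
time_s: 16.7
ee_pos: [0.4987, -0.2395, 0.2521]
eef_rot: [3.141, -0.001, -3.06]
force: [-0.1, -0.6, 0.3]
grip_width: 0.0003
grip_force: 0.0
```

```bash
python3 bar.py
```

```text
[ 0.4987 -0.2395  0.2521] [-0.09 -0.65  0.31] 16.7
scene 89 h med 0.4631295710671804 [-0.1242  0.0207  0.0624]
top 8 h med 0.46886427709337986 [-0.1244  0.0327  0.0631]
```

>>> step_arm:
  deltas:
    - {"dp":[0.1,0,0.2],"twist":0}
    - {"dp":[0.1,0,0.2],"twist":0}
    - {"dp":[0.1,0,0.2],"twist":0}
    - {"dp":[0.1,0,0.2],"twist":0}
    - {"dp":[0.1,0,0.2],"twist":0}
    - {"dp":[0,0,0.1],"twist":0}
    - {"dp":[0,0,0],"twist":0}
    - {"dp":[0,0,0],"twist":0}

```text
time_s: 17.6
ee_pos: [0.4797, -0.2413, 0.2094]
eef_rot: [-3.141, 0.0, -3.06]
force: [-0.2, 0.3, -0.9]
grip_width: 0.0005
grip_force: 0.0
```

```bash
sed -i 's/b\[:,2\]>.05/b[:,2]>-.02/' bar.py; python3 bar.py
```

```text
[ 0.4797 -0.2413  0.2094] [-0.2   0.32 -0.93] 17.6
scene 88 h med 0.1467910045504624 [-0.1368  0.0209  0.0203]
top 16 h med 0.1480233611624907 [-0.1369  0.0297  0.0206]
```

>>> step_arm:
  deltas:
    - {"dp":[0,0,0.05],"twist":0}
    - {"dp":[0,0,0.05],"twist":0}
    - {"dp":[0,0,0.05],"twist":0}
    - {"dp":[0,0,0.05],"twist":0}
    - {"dp":[0,0,0],"twist":0}

```text
time_s: 18.2
ee_pos: [0.4794, -0.2413, 0.2011]
eef_rot: [3.142, -0.0, -3.06]
force: [-1.0, -1.0, 1.0]
grip_width: 0.0006
grip_force: 0.8
```

>>> step_arm:
  deltas:
    - {"dp":[0,0,0.025],"twist":0}
    - {"dp":[0,0,0.025],"twist":0}
    - {"dp":[0,0,0],"twist":0}

```text
time_s: 18.5
ee_pos: [0.4795, -0.2413, 0.1993]
eef_rot: [-3.141, -0.0, -3.06]
force: [-3.3, -0.7, 4.3]
grip_width: 0.0003
grip_force: 2.1
```

>>> step_arm:
  deltas:
    - {"dp":[0,0,0.025],"twist":0}
    - {"dp":[0,0,0.025],"twist":0}
    - {"dp":[0,0,0],"twist":0}

```text
time_s: 18.8
ee_pos: [0.4794, -0.2413, 0.1973]
eef_rot: [-3.141, -0.0, -3.06]
force: [-3.2, -0.1, 4.0]
grip_width: 0.0008
grip_force: 2.3
```

>>> step_arm:
  deltas:
    - {"dp":[0,0,-0.2],"twist":0}
    - {"dp":[-0.12,0,0],"twist":0}
    - {"dp":[0,0,0],"twist":0}
    - {"dp":[0,0,0.1],"twist":0}
    - {"dp":[0,0,0.05],"twist":0}
    - {"dp":[0,0,0],"twist":0}

```text
time_s: 19.4
ee_pos: [0.4844, -0.2408, 0.199]
eef_rot: [3.141, 0.0, -3.06]
force: [2.3, 0.7, 1.5]
grip_width: 0.0001
grip_force: 0.7
```

>>> step_arm:
  deltas:
    - {"dp":[0,0,0.025],"twist":0}
    - {"dp":[0,0,0.025],"twist":0}
    - {"dp":[0,0,0],"twist":0}

```text
time_s: 19.7
ee_pos: [0.4844, -0.2409, 0.1974]
eef_rot: [-3.141, 0.0, -3.06]
force: [-0.7, 0.2, 3.7]
grip_width: 0.0006
grip_force: 2.1
```

>>> step_arm:
  deltas:
    - {"dp":[0,0,0.025],"twist":0}
    - {"dp":[0,0,0.025],"twist":0}
    - {"dp":[0,0,0],"twist":0}

```text
time_s: 20.0
ee_pos: [0.4843, -0.2409, 0.1954]
eef_rot: [-3.142, -0.0, -3.06]
force: [-2.2, 0.7, 4.9]
grip_width: 0.0003
grip_force: 2.4
```

>>> step_arm:
  deltas:
    - {"dp":[0,0,0.025],"twist":0}
    - {"dp":[0,0,0],"twist":0}

```text
time_s: 20.2
ee_pos: [0.4842, -0.2409, 0.1944]
eef_rot: [-3.142, -0.0, -3.06]
force: [-2.4, 1.3, 5.1]
grip_width: 0.0005
grip_force: 2.5
```

>>> step_arm:
  deltas:
    - {"dp":[0,0,0.025],"twist":0}
    - {"dp":[0,0,0],"twist":0}

```text
time_s: 20.4
ee_pos: [0.4842, -0.2409, 0.1933]
eef_rot: [3.142, -0.0, -3.06]
force: [-1.9, 1.0, 3.7]
grip_width: 0.0002
grip_force: 2.1
```

>>> step_arm:
  deltas:
    - {"dp":[0,0,0.025],"twist":0}
    - {"dp":[0,0,0],"twist":0}

```text
time_s: 20.6
ee_pos: [0.4842, -0.2409, 0.1924]
eef_rot: [-3.141, -0.0, -3.06]
force: [-3.1, 0.2, 6.9]
grip_width: 0.0006
grip_force: 3.1
```

>>> step_arm:
  deltas:
    - {"dp":[0,0,0.025],"twist":0}
    - {"dp":[0,0,0],"twist":0}

```text
time_s: 20.8
ee_pos: [0.4842, -0.2409, 0.1917]
eef_rot: [-3.141, -0.0, -3.06]
force: [-3.4, 1.2, 8.9]
grip_width: 0.0003
grip_force: 4.1
```

>>> step_arm:
  deltas:
    - {"dp":[0,0,0.025],"twist":0}
    - {"dp":[0,0,0],"twist":0}

```text
time_s: 21.0
ee_pos: [0.4843, -0.2409, 0.1912]
eef_rot: [-3.141, 0.0, -3.06]
force: [-6.5, 2.3, 13.8]
grip_width: 0.0005
grip_force: 6.7
```

>>> step_arm:
  deltas:
    - {"dp":[0,0,0.02],"twist":0}
    - {"dp":[0,0,0],"twist":0}

```text
time_s: 21.2
ee_pos: [0.4843, -0.241, 0.191]
eef_rot: [-3.141, 0.001, -3.06]
force: [-7.9, 3.6, 18.1]
grip_width: 0.0005
grip_force: 9.3
```

>>> step_arm:
  deltas:
    - {"dp":[0,0,0.015],"twist":0}
    - {"dp":[0,0,0],"twist":0}

```text
time_s: 21.4
ee_pos: [0.4843, -0.241, 0.1908]
eef_rot: [-3.14, 0.001, -3.06]
force: [-9.6, 3.9, 22.6]
grip_width: 0.0005
grip_force: 11.4
```

>>> step_arm:
  deltas:
    - {"dp":[0,0,0.015],"twist":0}
    - {"dp":[0,0,0],"twist":0}

```text
time_s: 21.6
ee_pos: [0.4844, -0.241, 0.1907]
eef_rot: [-3.14, 0.001, -3.06]
force: [-10.5, 5.2, 27.3]
grip_width: 0.0002
grip_force: 13.4
```

>>> step_arm:
  deltas:
    - {"dp":[0,0,-0.08],"twist":0}
    - {"dp":[0,0,0],"twist":0}

```text
time_s: 21.8
ee_pos: [0.4843, -0.241, 0.1923]
eef_rot: [-3.141, 0.0, -3.06]
force: [-4.1, 1.5, 9.7]
grip_width: 0.0008
grip_force: 4.6
```

>>> step_arm:
  deltas:
    - {"dp":[0,0,-0.05],"twist":0}
    - {"dp":[0,0,0],"twist":0}

```text
time_s: 22.0
ee_pos: [0.4844, -0.2408, 0.1933]
eef_rot: [3.141, -0.0, -3.06]
force: [-0.7, -0.4, 0.1]
grip_width: 0.0005
grip_force: 0.0
```

```bash
python3 bar.py
```

```text
[ 0.4844 -0.2408  0.1933] [-0.69 -0.36  0.12] 22.0
scene 83 h med 0.04111603969745621 [-0.1373  0.0216  0.0057]
top 12 h med 0.02805981041707778 [-0.1367  0.0322  0.004 ]
```

No force at a height where the bar had been pushing back before, so it seems to have latched. I lift away and check that it holds.

>>> step_arm:
  deltas:
    - {"dp":[0,0,-0.3],"twist":0}
    - {"dp":[0,0,-0.8],"twist":0}
    - {"dp":[0,0,-0.8],"twist":0}
    - {"dp":[0.3,0,-0.8],"twist":0}
    - {"dp":[0,0.8,-0.3],"twist":0}
    - {"dp":[0,1,0],"twist":0}
    - {"dp":[0,1,0],"twist":0}
    - {"dp":[0,1,0],"twist":0}
    - {"dp":[0,1,0],"twist":0}
    - {"dp":[0,0,0],"twist":0}
    - {"dp":[0,0,0],"twist":0}

```text
time_s: 23.2
ee_pos: [0.4568, -0.0501, 0.3142]
eef_rot: [-3.141, 0.001, -3.058]
force: [0.5, -0.3, -0.1]
grip_width: 0.0007
grip_force: 0.0
```

```bash
python3 bar.py; python3 - <<'E'
from h import *
im,d,c=cam('top'); f=np.load('t4.npz'); P,u,v=pts(d,c); y=np.radians(4.7)
q=P-[.6223,-.229,.185]; b=np.c_[q[:,0]*np.cos(y)+q[:,1]*np.sin(y),-q[:,0]*np.sin(y)+q[:,1]*np.cos(y),q[:,2]]
for x in np.arange(-.155,-.02,.01):
    s=b[(abs(b[:,0]-x)<.005)&(abs(b[:,1])<.05)]; print(round(x,3),len(s),np.round(np.median(s[:,2])*1000,1))
for n,l in (('top',(.6368,.2334,.0721)),('top',(.5522,.1708,.0717))):
    s=P[np.hypot(P[:,0]-l[0],P[:,1]-l[1])<.03]; s=s[abs(s[:,2]-.072)<.01]; print(len(s),s.mean(0))
E
```

```text
[ 0.4568 -0.0501  0.3142] [ 0.51 -0.29 -0.06] 23.2
scene 82 h med 0.04020606323338921 [-0.1373 -0.0004  0.0056]
top 116 h med 0.0439482099411249 [-0.1385 -0.0203  0.0061]
-0.155 68 -165.9
-0.145 74 4.4
-0.135 99 4.3
-0.125 87 -3.3
-0.115 98 -3.6
-0.105 103 13.8
-0.095 104 21.5
-0.085 100 23.5
-0.075 104 24.5
-0.065 103 24.9
-0.055 104 25.5
-0.045 100 24.7
-0.035 102 22.7
-0.025 100 20.5
223 [0.63791319 0.2341018  0.07264629]
237 [0.55214819 0.17063201 0.07185025]
```

The bar has held at h≈0.04 (below 0.06) with the arm well clear, and the low pods haven't moved. I hand in.

```bash
python3 -c "
from station import ctrl
print(ctrl.hand_in())"
```

```text
the job is handed in; nothing more can be done
None
```

The pod is seated level and fully down in the holder (rim top at z ≈ 0.180 m), and the handle is latched, holding at h ≈ 0.04 with the arm clear; I handed the job in at about 23 s, and the two low pods measured unmoved, but I did not re-measure the cup, jars, can or cutters.

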